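# Park and lock the swing-out sharpening stone

## Task

The sharpening is finished: push the free end of the swing-out oilstone back so that it swings about its pivot fully home under the little shelf, against its stop. Then turn the clamp knob clockwise until its pointed nose points at the brass index tongue. Leave the bottle and the graver beside the station and the loupe on its shelf where they are.

Things in the scene. Friction and masses are not known exactly. Their poses are not given: they have to be found in the camera images.
- station: Fixed wooden sharpening station; origin on the table under the pivot. Its -y runs along the parked stone to the free end, -x is the front (user side). Base board 14 mm thick, x -55 to 60, y -240 to 130 mm. Back board x 48 to 60, y -230 to -45 mm carries a shelf over the parked stone: x -45 to 60, y -230 to -45 mm, underside 155 and top 167 mm above the table, open in front and at the ends.
- stone_arm (a joint): Angle (rad) of the swinging arm about the vertical pivot: 0 = fully home (parked parallel to the station's y axis, against its stop), positive = free end swung out to the front, clockwise from above; mechanical end at 0.95. Stiff hinge, stays where left; about 4 N at the push spot moves it.
- push_spot (a point): On the arm's front face, 175 mm along the arm from the pivot axis, 31 mm in front of its centre line, 33 mm above the table. The arm is a steel cradle 62 mm wide (18 to 35 mm above the table) holding an oilstone 150 x 50 x 25 mm (top at 49 mm); it reaches 204 mm from the pivot. Its x is the push direction. The shelf blocks an upright gripper here at the end: lean it back about 35 degrees.
- pivot (a point): On the pivot axis of the arm, 35 mm above the table.
- clamp_knob (a joint): Angle (rad) of the clamp knob about its vertical axis, clockwise from above positive; 0 = nose exactly at the index tongue; starts negative. No stop at the index (turns from -1.7 to 0.8), light friction (0.08 N m), stays where left.
- knob_grip (a point): Middle of the knob's steel wing bar, 55 mm above the table, 4 mm off the knob's axis away from the nose. The bar is 16 mm wide, 74 mm long with its nose, spans 37 to 67 mm above the table, on a disc 56 mm in diameter (top at 37 mm). Frame turns with the knob: -x along the bar to the nose, y across the bar (grasp across y).
- knob_pointer (a point): Tip of the knob's narrow nose (6 mm wide at the tip), 42 mm from the knob's axis, 55 mm above the table.
- knob_axis (a point): On the knob's vertical axis, 55 mm above the table; 75 mm to the +y side of the pivot in the station frame.
- knob_index (a point): Top of the brass index tongue, a 5 mm wide, 14 mm high upright on the base board in front (-x of the station) of the knob, 28 mm above the table.
- bottle: Bystander: amber bottle 39 mm in diameter, 80 mm high, standing beyond the station's free end; origin under its centre. (Another like it stands far back on the table.)
- side_graver: Bystander: engraving graver with wooden handle, 152 x 71 x 40 mm over all, lying in front of the knob's end of the station; origin under its centre.
- shelf_loupe: Bystander: black eye loupe, 41 mm in diameter, 34 mm high, standing on the station's shelf, origin under its centre.

How it is judged:
On the way, in this order (a step that is already met when the one before it is completed fails the run):
1. the stone is swung fully home against its stop (value of joint stone_arm below 0.04 rad), for 0.2 s.
2. the clamp knob's nose points at the index tongue (value of joint clamp_knob between -0.15 and 0.15 rad), for 0.2 s.
At the end, for the whole second after the job is handed in: The stone arm is home (within 0.04 rad of its stop) and the clamp knob's nose is within 0.15 rad of the index tongue, both at rest there (all of step 2 and value of joint stone_arm below 0.04 rad); the robot touches nothing.
It fails at once if the bottle or graver beside the station, or the loupe on it, is shifted by more than 30 mm (distance of any of bottle, side_graver, shelf_loupe from where it was at the start of the episode above 0.03 m).
It also fails if it takes over 58 s, if anything falls off the work surface, if the arm or the gripper's body presses on something with over 40 N, if the wrist force passes 120 N, or if a joint passes its speed limit or range.

## Robot

A 6-joint arm with a two-finger parallel gripper is mounted at the origin on a cart in front of the work surface, level with it; the furniture and walls round the work are solid. World frame = base frame: x ahead of the robot, y to its left, z up, the work surface at z = 0. Lengths are in m, angles in rad, forces in N, time in s.
With the tool pointing down it reaches from about 0.35 to 0.975 m from the base axis. Payload 4.9 kg.
Tool frame: the origin (TCP) lies midway between the tips of the shut fingers; the grasp point (between the pads) lies ctrl.grip_point_offset behind it (ctrl.grip_point_offset is the distance from the TCP to the grasp point, in m); x points along the fingers, y is the direction in which the jaws open and shut, and the axes are right-handed (so a half turn about x gives the same grasp; the last joint's range is limited). The gripper opens to 85 mm and grips with 20 to 120 N. Pads are 22 mm wide; open, the fingers measure 114 mm over their backs; the gripper's body (76 mm by 85 mm) begins 54 mm behind the grasp point. The pads swing forward as they close: fully open they stand 13 mm farther back than shut.
Start: joints at [1.172, 0.053, 1.613, -0, 1.476, -0.119], TCP at [0.173, 0.601, 0.231] pointing down, gripper open.
Joint ranges: [-3.01, 3.01], [-1.01, 2.22], [0.06, 2.58], [-1.02, 4.17], [0.09, 2.62], [-3.14, 3.14]. Speed limits (rad/s): [2.57, 2.57, 3.14, 3.14, 3.14, 3.14].

## Interface

Orientations are given as a rotation vector (axis times angle).
In Python, from station import ctrl gives the robot as it stands. The module is installed in compiled form; this text tells all that it offers.
- The arm moves only by the tool drive_tool, never from a script. Its argument "commands" is text: rows parted by semicolons, each of 5 numbers parted by spaces: the closure, from -1 (fully open) to 1 (shut), so that 0 is half open, then the shift along the tool's x, y, z in units of 40 mm (1.0 is 40 mm), then the turn about the tool's x in units of 5 degrees (1.0 is 5 degrees). A call has 1 to 8 rows; each row is the pose to reach, as a shift and turn from the pose commanded when the call began, along the tool's axes at that moment; what a row does not reach only later rows make up. A row lasts 1/12 s, in which the tool goes at most 41.7 mm and 7.16 degrees, less where a joint would pass 70% of its speed; a pose out of reach is approached as far as the arm can. A call with a gripper value outside its range is refused whole. The fingers move at their own pace and stop on an object; "newtons" is the grip in N (left out, the last holds). Time passes only in rows, so rows that repeat a pose let the fingers close. It gives the time, the measured TCP pose, the force and the opening at its end, in the units of the state.
- ctrl.get_obs(): the state, without advancing time (a new reading comes with each control period).
- ctrl.get_image(name): name is "side" or "top"; returns (picture, depth): 400x640x3 uint8, blue, green, red; 400x640 float32, m along the optical axis (not along the pixel's ray), 0 where there is no reading.
- ctrl.camera_info(name): a dict with "K" (3x3 intrinsics, pixels), "T" (4x4, takes a point from camera to world coordinates). Camera axes: x right, y down, z forward; pixel columns grow to the right and rows downward; lengths in m; the calibration is good to about 2 mm. A picture is of the moment at which its call begins. camera_info takes no time and is no camera call.
- ctrl.finish_job(): hands the job in, once; it reports no verdict.
The state is a dict: "t": time; "q": joint angles; "dq": joint speeds; "effort": joint torques, N m; "tool_pos": TCP position; "tool_rot": TCP orientation; "contact_force": force on the tool from outside, world axes, zero at the start; "wrist_torque": the same for the moment, N m; "opening": finger opening in m.
Only numpy, scipy, OpenCV 4.12 (cv2) and the standard library are available. Lean on these libraries where they do the work, as an engineer would, in place of code of your own. Each camera call takes 0.05 s, during which the arm holds its last target.

## Working session

There is one attempt and no reset: what is moved stays moved. The work goes in short steps, Python scripts to look and compute and a tool call to move; the robot and the scene stay as the last step left them, time stands still between calls to the robot, and variables do not carry over. Pictures are saved under pics/ and viewed, and the job is handed in when it is done.

Besides the shell and the picture viewer there is one more tool, called after ">>>" in YAML: its name, and indented under it one key for each argument. drive_tool: Moves the arm, as the interface text tells. Its arguments: {"type":"object","properties":{"commands":{"type":"string"},"newtons":{"type":"number"}},"required":["commands"]}

```bash
mkdir -p pics; python3 - <<'E'
from station import ctrl
import cv2,numpy as np
print(ctrl.get_obs(), ctrl.grip_point_offset)
for n in("side","top"):
    im,d=ctrl.get_image(n); cv2.imwrite(f"pics/{n}0.png",im); np.save(f"{n}0.npy",d); c=ctrl.camera_info(n); print(n,c)
E
```

```text
{'t': 0.0, 'q': array([ 1.17200562e+00,  5.33450353e-02,  1.61429537e+00,  1.69376737e-05,
        1.47601657e+00, -1.19006854e-01]), 'dq': array([ 1.96035919e-03,  3.71990180e-04, -4.52511941e-04, -1.21516402e-04,
        4.81098253e-04,  9.64428997e-05]), 'effort': array([-8.61893859e-04, -3.93669641e+01, -3.70189011e+01, -1.03539110e-04,
        7.03986967e-03, -1.42565443e-05]), 'tool_pos': array([0.17234617, 0.60011475, 0.23006954]), 'tool_rot': array([ 0.21806164,  1.56016152, -0.22119803]), 'contact_force': array([-0.28983716,  0.03300232, -0.73251035]), 'wrist_torque': array([0.03513919, 0.03068606, 0.00010407]), 'opening': 0.08563366256847095} 0.0187
side {'K': array([[405.11239106,   0.        , 316.47946839],
       [  0.        , 405.11239106, 192.13512304],
       [  0.        ,   0.        ,   1.        ]]), 'T': array([[-0.60902909, -0.68439955,  0.40085012,  0.17413453],
       [-0.79314681,  0.52469258, -0.3092181 ,  0.28777964],
       [ 0.00130565, -0.50625581, -0.86238237,  0.90421443],
       [ 0.        ,  0.        ,  0.        ,  1.        ]])}
top {'K': array([[494.06969737,   0.        , 320.96269818],
       [  0.        , 494.06969737, 198.31466851],
       [  0.        ,   0.        ,   1.        ]]), 'T': array([[ 2.39546270e-02, -9.81217858e-01,  1.91409747e-01,
         3.67947720e-01],
       [-9.99712843e-01, -2.33891576e-02,  5.21336631e-03,
         2.04091874e-02],
       [-6.38535382e-04, -1.91479667e-01, -9.81496373e-01,
         1.20444673e+00],
       [ 0.00000000e+00,  0.00000000e+00,  0.00000000e+00,
         1.00000000e+00]])}
```

View pics/side0.png

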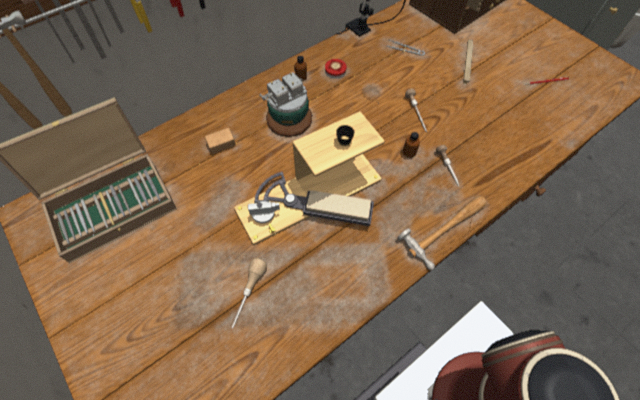

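View pics/top0.png

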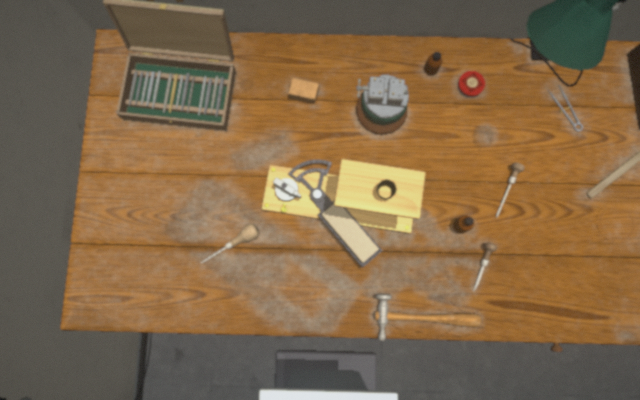

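```bash
cat > h.py <<'E'
import numpy as np,cv2
from station import ctrl
def px2w(n,u,v,d=None,z=None):
    c=ctrl.camera_info(n);K=c["K"];T=c["T"]
    r=np.linalg.inv(K)@[u,v,1]
    if z is not None:
        rw=T[:3,:3]@r; d=(z-T[2,3])/rw[2]
    return T[:3,:3]@(r*d)+T[:3,3]
def w2px(n,p):
    c=ctrl.camera_info(n);T=c["T"];q=T[:3,:3].T@(np.asarray(p)-T[:3,3]);q=c["K"]@q;return q[:2]/q[2]
E
python3 - <<'E'
import cv2
a=cv2.imread("pics/top0.png")[150:280,250:440];cv2.imwrite("pics/topc.png",cv2.resize(a,None,fx=4,fy=4,interpolation=cv2.INTER_CUBIC))
a=cv2.imread("pics/side0.png")[110:260,225:425];cv2.imwrite("pics/sidec.png",cv2.resize(a,None,fx=4,fy=4,interpolation=cv2.INTER_CUBIC))
E
```

```text
(no output)
```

View pics/topc.png

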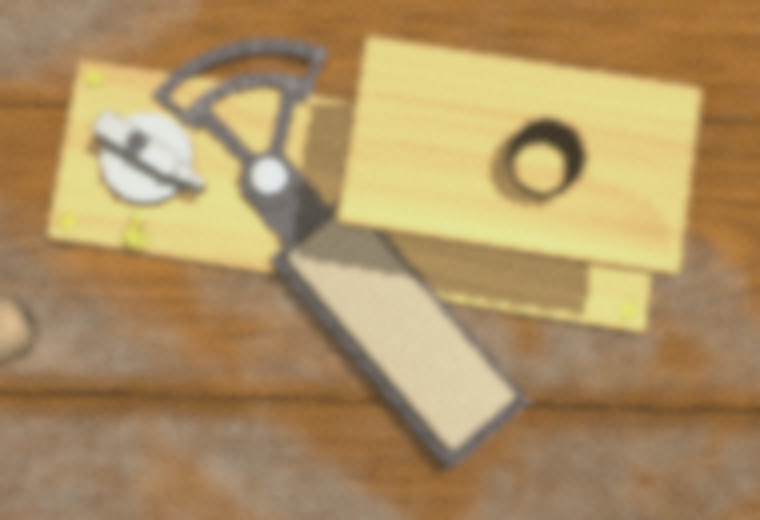

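View pics/sidec.png

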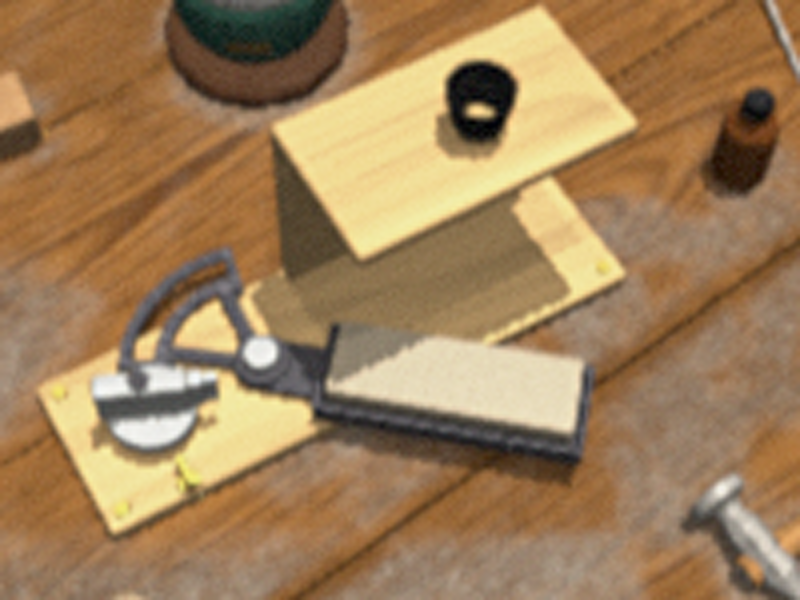

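```bash
python3 - <<'E'
from h import *
from scipy.optimize import least_squares
t=lambda u,v:(250+(u+.5)/4-.5,150+(v+.5)/4-.5)
s=lambda u,v:(225+(u+.5)/4-.5,110+(v+.5)/4-.5)
# station points
P=[("top",t(80,62),(.060,.130,.014)),("top",t(50,238),(-.055,.130,.014)),("top",t(645,330),(-.055,-.240,.014)),
("top",t(368,38),(.06,-.045,.167)),("top",t(703,88),(.06,-.23,.167)),("top",t(681,272),(-.045,-.23,.167)),("top",t(340,220),(-.045,-.045,.167)),
("side",s(115,535),(-.055,.13,.014)),("side",s(40,392),(.06,.13,.014)),("side",s(625,272),(-.055,-.24,.014)),
("side",s(543,5),(.06,-.23,.167)),("side",s(637,127),(-.045,-.23,.167)),("side",s(365,258),(-.045,-.045,.167)),("side",s(273,128),(.06,-.045,.167))]
def W(p,q):
    c,si=np.cos(p[2]),np.sin(p[2]);return np.array([p[0]+c*q[0]-si*q[1],p[1]+si*q[0]+c*q[1],q[2]])
f=lambda p:np.concatenate([w2px(n,W(p,q))-uv for n,uv,q in P])
r=least_squares(f,[.55,0,0]);print(r.x,np.round(r.fun.reshape(-1,2),1))
p=r.x;np.save("st.npy",p)
inv=lambda w:(np.array([[np.cos(p[2]),np.sin(p[2])],[-np.sin(p[2]),np.cos(p[2])]])@(w[:2]-p[:2]))
for nm,n,uv,z in [("pivot","top",t(268,175),.04),("pivot","side",s(262,352),.04),("index","top",t(134,232),.028),("nose","top",t(200,187),.06),("nose","side",s(215,388),.055),("tail of bar","top",t(100,125),.06),("armcorner","top",t(450,465),.035),("armcornerR","top",t(525,403),.035),("acornL side","side",s(578,462),.018),("acornR","side",s(592,370),.035),
("stoneTL","top",t(298,255),.049)]:
    w=px2w(n,*uv,z=z);print(nm,n,w.round(4),"st",inv(w).round(4))
for k in [(0,0,.035),(0,.075,.055)]:print(W(p,k))
for n in("top","side"):
    d=np.load(n+"0.npy")
    for uv in ([t(400,320),t(140,190),t(450,100)] if n=="top" else [s(460,390),s(150,430),s(350,180)]):
        u,v=map(int,np.round(uv));print(n,px2w(n,u,v,d=d[v,u]).round(3))
E
```

```text
[ 0.60511547  0.0368271  -0.12857153] [[-0.7 -0.1]
 [-1.2  1. ]
 [ 0.5  0.9]
 [-0.6 -0.4]
 [ 0.3 -0.3]
 [ 0.3  1.2]
 [-0.7  1.1]
 [ 0.1 -0.1]
 [-1.1 -1.3]
 [ 1.1 -0.4]
 [-0.4 -1.2]
 [ 1.4 -1.5]
 [-0.7 -0.1]
 [-0.8 -1.1]]
pivot top [0.6069 0.0373 0.04  ] st [0.0017 0.0007]
pivot side [0.6028 0.0387 0.04  ] st [-0.0025  0.0016]
index top [0.5723 0.1175 0.028 ] st [-0.0429  0.0758]
nose top [0.5946 0.077  0.06  ] st [-0.0156  0.0385]
nose side [0.5923 0.0796 0.055 ] st [-0.0182  0.0408]
tail of bar top [0.6307 0.1376 0.06  ] st [0.0125 0.1032]
armcorner top [ 0.4367 -0.0739  0.035 ] st [-0.1528 -0.1314]
armcornerR top [ 0.4741 -0.1179  0.035 ] st [-0.1101 -0.1703]
acornL side side [ 0.435  -0.0747  0.018 ] st [-0.1544 -0.1325]
acornR side [ 0.4718 -0.1159  0.035 ] st [-0.1126 -0.1685]
stoneTL top [0.5571 0.0182 0.049 ] st [-0.0452 -0.0246]
[0.60511547 0.0368271  0.035     ]
[0.61473179 0.11120806 0.055     ]
top [ 0.519 -0.044  0.046]
top [0.598 0.114 0.033]
top [ 0.624 -0.062  0.165]
side [ 0.504 -0.037  0.052]
side [0.602 0.122 0.036]
side [ 0.6   -0.028  0.166]
```

```bash
cat >> h.py <<'E'
from scipy.spatial.transform import Rotation as R
st=np.load("st.npy")
def S2W(x,y,z=0):
    c,s=np.cos(st[2]),np.sin(st[2]);return np.array([st[0]+c*x-s*y,st[1]+s*x+c*y,z])
def W2S(w):
    c,s=np.cos(st[2]),np.sin(st[2]);d=np.asarray(w)[:2]-st[:2];return np.array([c*d[0]+s*d[1],-s*d[0]+c*d[1],w[2]])
def cur():
    o=ctrl.get_obs();M=R.from_rotvec(o["tool_rot"]).as_matrix();return o,np.array(o["tool_pos"]),M
def to(target,ydir=None):
    "units of shift and turn to reach world target with tool y along +-ydir (world xy)"
    o,p,M=cur();s=M.T@(np.asarray(target)-p)/.04
    a=None
    if ydir is not None:
        l=M.T@np.array([ydir[0],ydir[1],0]);a=np.degrees(np.arctan2(l[2],l[1]));a=(a+90)%180-90
        print("turn opts deg",a,"q6",o["q"][5])
        a/=5
    print("shift units",s.round(2),"turn units",None if a is None else round(a,2))
def stat():
    o,p,M=cur();print("t",round(o["t"],2),"q",o["q"].round(3),"tcp st",W2S(p).round(4),"w",p.round(4),"F",o["contact_force"].round(1),"open",round(o["opening"],4));print("x",M[:,0].round(3),"y",M[:,1].round(3),"ydir st deg",np.degrees(np.arctan2(M[1,1],M[0,1])-st[2]).round(1))
def armpose(th,r,back):
    "tool axis in station for contact at r with normal clearance back"
    return np.array([-r*np.sin(th)-(.031+back)*np.cos(th),-r*np.cos(th)+(.031+back)*np.sin(th)]),np.array([-np.cos(th),np.sin(th)])
def arm_to(th,r,back,z):
    p,n=armpose(th,r,back);w=S2W(*p,z);nw=S2W(*n)-S2W(0,0);print("target w",w.round(4),"st",p.round(4));to(w,nw[:2])
E
python3 - <<'E'
from h import *
stat()
for nm,u,v,z in[("hammer",383,297,.03),("hammer end",383,335,.03),("loupe top front",387,200,.2),("bottle",463,224,.0),("graverhandle",250,232,.03),("graver tip",203,262,.02)]:
    w=px2w("top",u,v,z=z);print(nm,w.round(3),W2S(w).round(3))
arm_to(.72,.185,.085,.16)
arm_to(.72,.185,.085,.012)
d=np.load("side0.npy")
E
```

```text
t 0.1 q [ 1.172  0.053  1.614 -0.     1.476 -0.119] tcp st [-0.5014  0.5032  0.2302] w [0.1724 0.6002 0.2302] F [-0.4 -0.3  0.1] open 0.0854
x [-0.001 -0.002 -1.   ] y [ 0.276  0.961 -0.002] ydir st deg 81.3
hammer [ 0.366 -0.124  0.03 ] [-0.216 -0.19   0.03 ]
hammer end [ 0.28  -0.124  0.03 ] [-0.301 -0.201  0.03 ]
loupe top front [ 0.564 -0.111  0.2  ] [-0.022 -0.152  0.2  ]
bottle [ 0.547 -0.324  0.   ] [-0.012 -0.365  0.   ]
graverhandle [0.511 0.194 0.03 ] [-0.114  0.144  0.03 ]
graver tip [0.438 0.304 0.02 ] [-0.2    0.244  0.02 ]
target w [0.3896 0.0016 0.16  ] st [-0.2092 -0.0626]
turn opts deg -57.41061990712676 q6 -0.11903943523870027
shift units [  1.78 -12.88   9.35] turn units -11.48
target w [0.3896 0.0016 0.012 ] st [-0.2092 -0.0626]
turn opts deg -57.41061990712676 q6 -0.11903943523870027
shift units [  5.48 -12.87   9.35] turn units -11.48
```

>>> drive_tool:
  commands: "-1 0 -6.4 4.6 11;-1 0 -6.4 4.6 11;-1 0 -6.4 4.6 11;-1 0 -6.4 4.6 11;-1 0 -6.4 4.6 11;-1 0 -6.4 4.6 11;-1 0 -6.4 4.6 11;-1 0 -6.4 4.6 11"
  newtons: 60

```text
t: 0.77
tool_pos: [0.2791, 0.3008, 0.2307]
tool_rot: [0.967, 1.344, -0.968]
contact_force: [0.7, 0.2, 0.8]
opening: 0.0854
```

```bash
python3 - <<'E'
from h import *
stat();arm_to(.72,.185,.085,.2)
E
```

```text
t 0.77 q [ 6.420e-01 -5.020e-01  2.083e+00 -1.000e-03  1.562e+00  3.180e-01] tcp st [-0.3572  0.22    0.2307] w [0.2791 0.3008 0.2307] F [0.7 0.2 0.8] open 0.0854
x [ 0.    -0.001 -1.   ] y [ 0.948  0.318 -0.   ] ydir st deg 25.9
target w [0.3896 0.0016 0.2   ] st [-0.2092 -0.0626]
turn opts deg 67.16895725908603 q6 0.3181259791083558
shift units [0.78 0.24 7.97] turn units 13.43
```

>>> drive_tool:
  commands: "-1 0.7 0.24 7.97 13.4;-1 0.7 0.24 7.97 13.4;-1 0.7 0.24 7.97 13.4;-1 0.7 0.24 7.97 13.4;-1 0.7 0.24 7.97 13.4;-1 0.7 0.24 7.97 13.4;-1 0.7 0.24 7.97 13.4;-1 0.7 0.24 7.97 13.4"

```text
t: 1.43
tool_pos: [0.3916, 0.0024, 0.2027]
tool_rot: [1.688, 0.808, -1.689]
contact_force: [0.5, 0.9, -0.6]
opening: 0.0857
```

```bash
python3 - <<'E'
from h import *
stat();arm_to(.72,.185,.085,.06)
E
```

```text
t 1.43 q [-1.840e-01 -5.450e-01  2.156e+00 -1.000e-03  1.530e+00  4.940e-01] tcp st [-0.2074 -0.0615  0.2027] w [0.3916 0.0024 0.2027] F [ 0.5  0.9 -0.6] open 0.0857
x [-0.    -0.001 -1.   ] y [ 0.779 -0.627  0.   ] ydir st deg -31.5
target w [0.3896 0.0016 0.06  ] st [-0.2092 -0.0626]
turn opts deg 9.779992525190892 q6 0.4938784149003618
shift units [ 3.57 -0.03  0.04] turn units 1.96
```

>>> drive_tool:
  commands: "-1 3.5 0 0 2;-1 3.5 0 0 2;-1 3.5 0 0 2;-1 3.5 0 0 2;-1 4.8 0 0 2;-1 4.8 0 0 2;-1 4.8 0 0 2"

```text
t: 2.02
tool_pos: [0.3873, 0.0061, 0.007]
tool_rot: [1.792, 0.689, -1.808]
contact_force: [-0.3, 0.5, 0.0]
opening: 0.0857
```

```bash
python3 - <<'E'
from h import *
stat();arm_to(.72,.185,.060,.01)
im,d=ctrl.get_image("side");cv2.imwrite("pics/s1.png",cv2.resize(im[110:310,225:475],None,fx=3,fy=3,interpolation=cv2.INTER_CUBIC))
E
```

```text
t 2.02 q [-0.177 -0.28   2.32   0.     1.111  0.667] tcp st [-0.2121 -0.0584  0.007 ] w [0.3873 0.0061 0.007 ] F [-0.3  0.5  0. ] open 0.0857
x [-0.009  0.002 -1.   ] y [ 0.665 -0.747 -0.008] ydir st deg -41.0
target w [ 0.4061 -0.0172  0.01  ] st [-0.1904 -0.0791]
turn opts deg 0.28166760915303257 q6 0.6667070453953362
shift units [-0.08  0.75  0.04] turn units 0.06
```

View pics/s1.png

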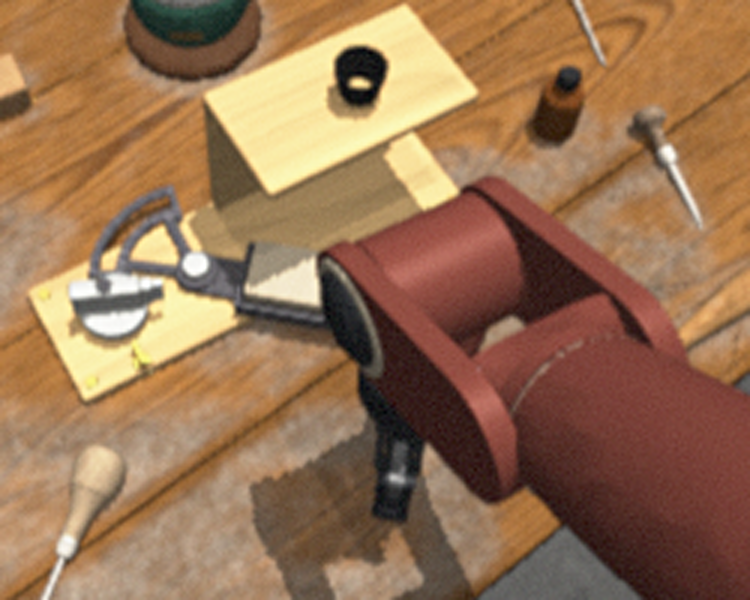

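```bash
python3 - <<'E'
from h import *
o,p,M=cur()
for n in("side","top"):
    im,d=ctrl.get_image(n);c=ctrl.camera_info(n)
    v,u=np.mgrid[0:400,0:640];pc=np.stack([(u-c["K"][0,2])/c["K"][0,0]*d,(v-c["K"][1,2])/c["K"][1,1]*d,d],-1)@c["T"][:3,:3].T+c["T"][:3,3]
    q=pc[d>0]-[p[0],p[1],0]
    m=(np.hypot(q[:,0],q[:,1])<.12);q=q[m]
    for z in np.arange(.06,.42,.03):
        k=q[(q[:,2]>=z)&(q[:,2]<z+.03)]
        if len(k)>4: print(n,round(z,2),len(k),"x",k[:,0].min().round(3),k[:,0].max().round(3),"y",k[:,1].min().round(3),k[:,1].max().round(3))
E
```

```text
side 0.06 91 x -0.059 -0.014 y 0.018 0.065
side 0.09 152 x -0.058 -0.002 y 0.009 0.062
side 0.12 209 x -0.054 0.014 y 0.02 0.059
side 0.15 117 x -0.03 0.02 y 0.025 0.038
side 0.18 18 x -0.016 0.013 y 0.034 0.038
side 0.24 77 x -0.049 -0.006 y -0.035 0.064
side 0.27 505 x -0.094 0.05 y -0.047 0.074
side 0.3 2573 x -0.094 0.047 y -0.058 0.074
side 0.33 1109 x -0.094 0.022 y -0.056 0.074
side 0.36 1651 x -0.119 -0.041 y -0.044 0.075
side 0.39 206 x -0.12 -0.102 y -0.005 0.047
top 0.06 23 x -0.056 0.055 y -0.053 0.055
top 0.09 20 x -0.053 0.058 y -0.054 0.054
top 0.12 81 x -0.05 0.054 y -0.05 0.051
top 0.24 7 x -0.041 0.033 y -0.034 0.048
top 0.27 148 x -0.086 0.053 y -0.068 0.066
top 0.3 2357 x -0.088 0.052 y -0.067 0.066
top 0.33 827 x -0.093 0.032 y -0.056 0.063
top 0.36 1760 x -0.12 -0.036 y -0.045 0.073
top 0.39 339 x -0.12 -0.099 y -0.006 0.048
```

>>> drive_tool:
  commands: "-1 -0.1 0.7 0 0;-1 -0.1 0.7 0 0;-1 -0.1 0.7 0 0;-1 -0.1 0.7 0 0"

```text
t: 2.5
tool_pos: [0.411, -0.0156, 0.0167]
tool_rot: [1.8, 0.683, -1.796]
contact_force: [-0.4, 1.3, 0.1]
opening: 0.0854
```

```bash
python3 - <<'E'
from h import *
stat();
for t in(.62,.5): arm_to(t,.185,.057,.01)
E
```

```text
t 2.5 q [-0.219 -0.238  2.268  0.     1.109  0.624] tcp st [-0.1858 -0.0769  0.0167] w [ 0.411  -0.0156  0.0167] F [-0.4  1.3  0.1] open 0.0854
x [ 0.002 -0.    -1.   ] y [ 0.665 -0.747  0.002] ydir st deg -41.0
target w [ 0.4147 -0.0388  0.01  ] st [-0.1791 -0.0994]
turn opts deg -5.453799950568964 q6 0.6242904825446741
shift units [0.17 0.5  0.32] turn units -1.09
target w [ 0.4252 -0.0611  0.01  ] st [-0.1659 -0.1202]
turn opts deg -12.329302920271743 q6 0.6242904825446741
shift units [0.17 1.08 0.49] turn units -2.47
```

>>> drive_tool:
  commands: "-1 0.2 0.2 0.1 -0.4;-1 0.2 0.35 0.2 -0.7;-1 0.2 0.5 0.32 -1.1;-1 0.2 0.65 0.37 -1.5;-1 0.2 0.8 0.42 -1.8;-1 0.2 0.95 0.46 -2.2;-1 0.2 1.08 0.49 -2.5;-1 0.2 1.08 0.49 -2.5"

```text
t: 3.17
tool_pos: [0.4234, -0.0605, 0.0072]
tool_rot: [1.652, 0.847, -1.654]
contact_force: [-0.5, 0.1, 0.2]
opening: 0.0854
```

```bash
python3 - <<'E'
from h import *
stat();
for t in(.4,.3): arm_to(t,.185,.057,.01)
im,d=ctrl.get_image("top");cv2.imwrite("pics/t2.png",cv2.resize(im[130:330,230:480],None,fx=3,fy=3,interpolation=cv2.INTER_CUBIC))
E
```

```text
t 3.17 q [-0.316 -0.168  2.229  0.     1.082  0.309] tcp st [-0.1677 -0.1198  0.0072] w [ 0.4234 -0.0605  0.0072] F [-0.5  0.1  0.2] open 0.0854
x [-0.001  0.    -1.   ] y [ 0.811 -0.585 -0.001] ydir st deg -28.4
target w [ 0.4358 -0.0785  0.01  ] st [-0.1531 -0.1361]
turn opts deg -5.529372107053746 q6 0.3087628029316792
shift units [-0.07  0.52  0.18] turn units -1.11
target w [ 0.4482 -0.0949  0.01  ] st [-0.1387 -0.1507]
turn opts deg -11.258955475005166 q6 0.3087628029316792
shift units [-0.07  1.01  0.33] turn units -2.25
```

View pics/t2.png

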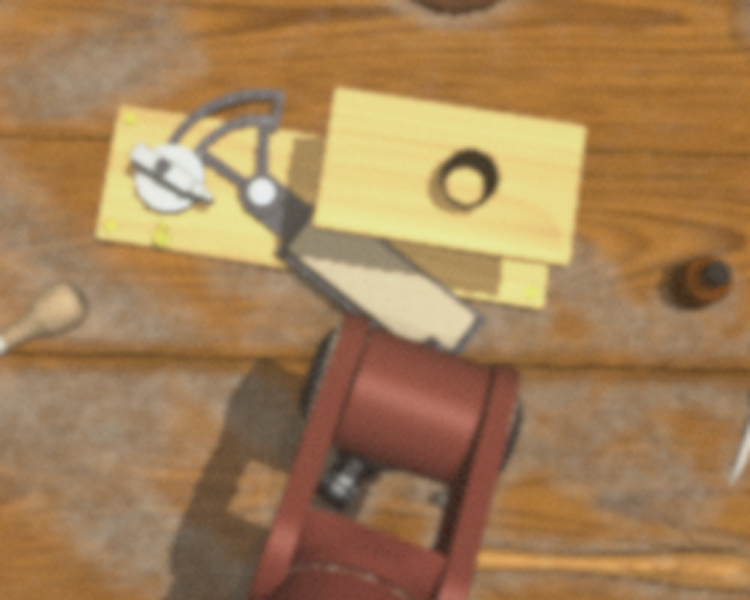

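The arm has swung partly in, pushed by the finger's back, with its sector passing beneath the knob disc at about (180,140). I'll continue along the arc.

>>> drive_tool:
  commands: "-1 -0.05 0.2 0.08 -0.4;-1 -0.05 0.4 0.14 -0.8;-1 -0.05 0.6 0.2 -1.2;-1 -0.05 0.8 0.26 -1.7;-1 -0.05 1.0 0.33 -2.2;-1 -0.05 1.0 0.33 -2.2"

```text
t: 3.72
tool_pos: [0.4485, -0.0949, 0.0091]
tool_rot: [1.521, 0.973, -1.522]
contact_force: [-0.7, 0.1, 0.0]
opening: 0.0855
```

```bash
python3 - <<'E'
from h import *
stat();
for t in(.2,.12): arm_to(t,.187,.057,.01)
E
```

```text
t 3.72 q [-0.371 -0.09   2.156 -0.     1.076  0.063] tcp st [-0.1384 -0.1507  0.0091] w [ 0.4485 -0.0949  0.0091] F [-0.7  0.1  0. ] open 0.0855
x [-0.001  0.    -1.   ] y [ 0.907 -0.42  -0.001] ydir st deg -17.5
target w [ 0.4615 -0.1118  0.01  ] st [-0.1234 -0.1658]
turn opts deg -6.016661496153347 q6 0.06265046984981397
shift units [-0.02  0.47  0.25] turn units -1.2
target w [ 0.4738 -0.1228  0.01  ] st [-0.1098 -0.1751]
turn opts deg -10.600325934329476 q6 0.06265046984981397
shift units [-0.02  0.87  0.37] turn units -2.12
```

>>> drive_tool:
  commands: "-1 0 0.2 0.1 -0.5;-1 0 0.4 0.2 -1;-1 0 0.6 0.28 -1.4;-1 0 0.75 0.33 -1.8;-1 0 0.87 0.37 -2.1;-1 0 0.87 0.37 -2.1"

```text
t: 4.22
tool_pos: [0.4741, -0.1224, 0.0092]
tool_rot: [1.392, 1.081, -1.392]
contact_force: [-0.6, 0.5, -1.4]
opening: 0.0854
```

```bash
python3 - <<'E'
from h import *
stat();
for t in(.06,.02,.01): arm_to(t,.187,.057,.01)
im,d=ctrl.get_image("top");cv2.imwrite("pics/t3.png",cv2.resize(im[150:300,240:440],None,fx=4,fy=4,interpolation=cv2.INTER_CUBIC))
im,d=ctrl.get_image("side");cv2.imwrite("pics/s3.png",cv2.resize(im[110:260,225:425],None,fx=4,fy=4,interpolation=cv2.INTER_CUBIC))
E
```

```text
t 4.22 q [-0.405 -0.014  2.083  0.     1.073 -0.154] tcp st [-0.1095 -0.1747  0.0092] w [ 0.4741 -0.1224  0.0092] F [-0.6  0.5 -1.4] open 0.0854
x [-0.  0. -1.] y [ 0.969 -0.248 -0.   ] ydir st deg -7.0
target w [ 0.4836 -0.1304  0.01  ] st [-0.0991 -0.1814]
turn opts deg -3.566129191433447 q6 -0.15422111805905592
shift units [-0.02  0.28  0.13] turn units -0.71
target w [ 0.4904 -0.1351  0.01  ] st [-0.0917 -0.1852]
turn opts deg -5.857960416066476 q6 -0.15422111805905592
shift units [-0.02  0.47  0.21] turn units -1.17
target w [ 0.4921 -0.1362  0.01  ] st [-0.0899 -0.1861]
turn opts deg -6.430918218200418 q6 -0.15422111805905592
shift units [-0.02  0.52  0.22] turn units -1.29
```

View pics/t3.png

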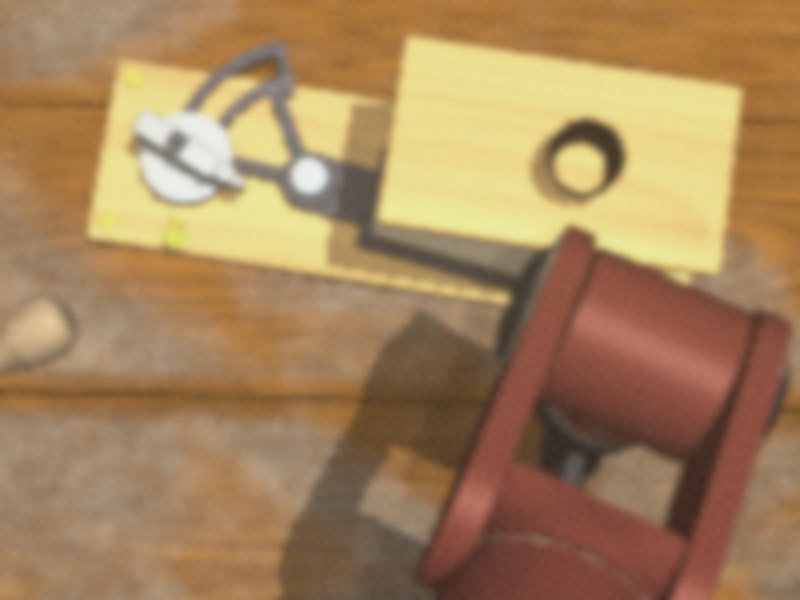

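View pics/s3.png

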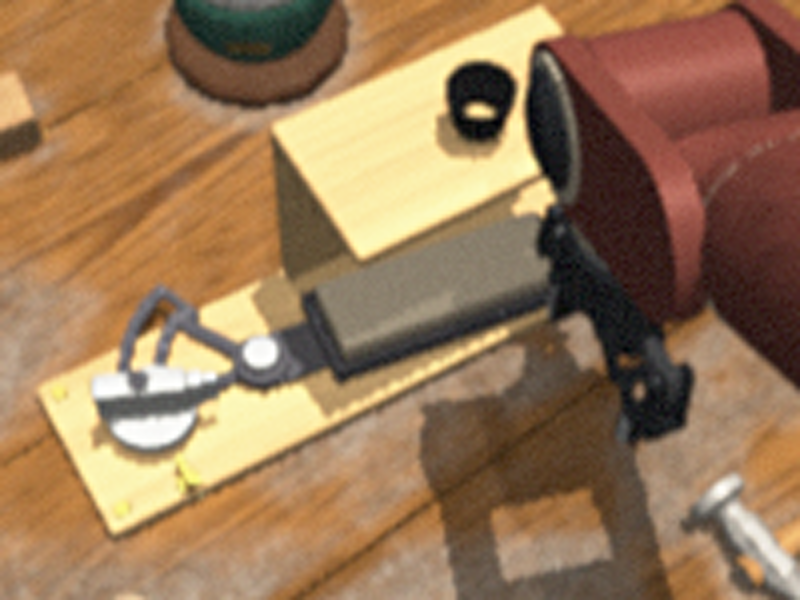

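The front finger's back bears on the cradle near (555,290) in the side view. Next I'll creep to the stop while watching the force.

>>> drive_tool:
  commands: "-1 0 0.1 0.05 -0.25;-1 0 0.2 0.1 -0.5;-1 0 0.28 0.13 -0.7;-1 0 0.34 0.16 -0.85;-1 0 0.34 0.16 -0.85"

```text
t: 4.73
tool_pos: [0.4863, -0.1328, 0.0094]
tool_rot: [1.337, 1.121, -1.337]
contact_force: [-1.0, 1.2, -0.9]
opening: 0.0853
```

```bash
python3 - <<'E'
from h import *
stat();
for t in(.02,.01,0): arm_to(t,.187,.057,.01)
E
```

```text
t 4.73 q [-0.414  0.02   2.049 -0.     1.072 -0.239] tcp st [-0.096  -0.1835  0.0094] w [ 0.4863 -0.1328  0.0094] F [-1.   1.2 -0.9] open 0.0853
x [ 0. -0. -1.] y [ 0.985 -0.175  0.001] ydir st deg -2.7
target w [ 0.4904 -0.1351  0.01  ] st [-0.0917 -0.1852]
turn opts deg -1.5402717338955654 q6 -0.23884021526210966
shift units [-0.02  0.11  0.04] turn units -0.31
target w [ 0.4921 -0.1362  0.01  ] st [-0.0899 -0.1861]
turn opts deg -2.113229594226368 q6 -0.23884021526210966
shift units [-0.02  0.16  0.06] turn units -0.42
target w [ 0.4939 -0.1373  0.01  ] st [-0.088 -0.187]
turn opts deg -2.6861874533512946 q6 -0.23884021526210966
shift units [-0.02  0.21  0.08] turn units -0.54
```

>>> drive_tool:
  commands: "-1 0 0.06 0.02 -0.2;-1 0 0.11 0.04 -0.35;-1 0 0.11 0.04 -0.35"

```text
t: 4.98
tool_pos: [0.4901, -0.1355, 0.0093]
tool_rot: [1.315, 1.136, -1.315]
contact_force: [-1.8, -1.0, -1.4]
opening: 0.0855
```

>>> drive_tool:
  commands: "-1 0 0.03 0.01 -0.1;-1 0 0.06 0.02 -0.1;-1 0 0.06 0.02 -0.1"

```text
t: 5.23
tool_pos: [0.4923, -0.1362, 0.0093]
tool_rot: [1.309, 1.141, -1.309]
contact_force: [-3.4, -1.8, 0.1]
opening: 0.0855
```

```bash
python3 - <<'E'
from h import *
stat();
for t in(0,): arm_to(t,.187,.057,.01)
im,d=ctrl.get_image("side");cv2.imwrite("pics/s4.png",cv2.resize(im[110:260,225:425],None,fx=4,fy=4,interpolation=cv2.INTER_CUBIC))
E
```

```text
t 5.23 q [-0.416  0.035  2.033 -0.     1.073 -0.279] tcp st [-0.0897 -0.1861  0.0093] w [ 0.4923 -0.1362  0.0093] F [-3.4 -1.8  0.1] open 0.0855
x [ 0. -0. -1.] y [ 0.991 -0.136  0.   ] ydir st deg -0.5
target w [ 0.4939 -0.1373  0.01  ] st [-0.088 -0.187]
turn opts deg -0.4704966347296704 q6 -0.2788033589945487
shift units [-0.02  0.04  0.02] turn units -0.09
```

View pics/s4.png

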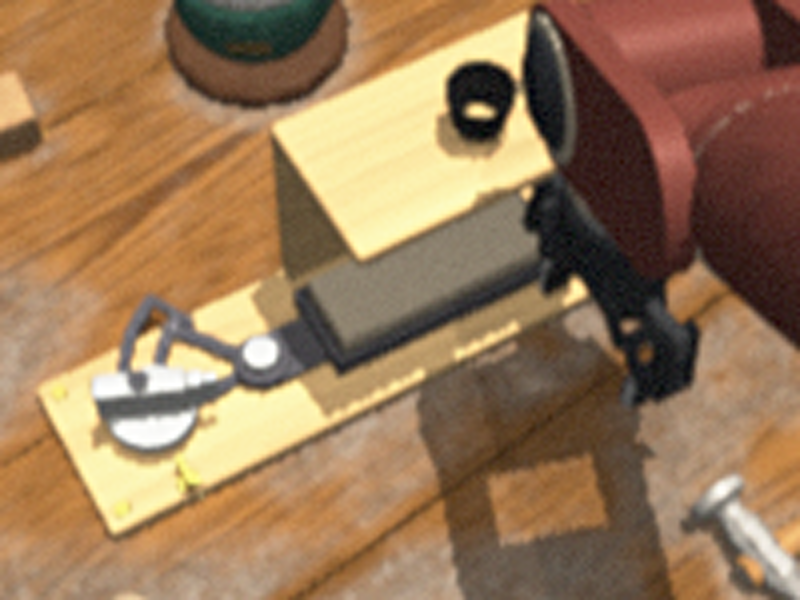

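>>> drive_tool:
  commands: "-1 0 0.04 0.01 0;-1 0 0.06 0.01 0;-1 0 0.06 0.01 0"

```text
t: 5.53
tool_pos: [0.4946, -0.1368, 0.0093]
tool_rot: [1.309, 1.141, -1.309]
contact_force: [-3.6, -1.5, -0.3]
opening: 0.0851
```

>>> drive_tool:
  commands: "-1 0 0.04 0.01 0;-1 0 0.06 0.01 0;-1 0 0.06 0.01 0"

```text
t: 5.78
tool_pos: [0.4957, -0.1371, 0.0093]
tool_rot: [1.308, 1.145, -1.311]
contact_force: [-9.2, -0.1, 6.6]
opening: 0.0852
```

```bash
python3 - <<'E'
from h import *
stat()
E
```

```text
t 5.78 q [-4.140e-01  4.600e-02  2.022e+00 -1.000e-03  1.077e+00 -2.780e-01] tcp st [-0.0862 -0.1865  0.0093] w [ 0.4957 -0.1371  0.0093] F [-9.2 -0.1  6.6] open 0.0852
x [-0.003  0.001 -1.   ] y [ 0.991 -0.136 -0.003] ydir st deg -0.4
```

>>> drive_tool:
  commands: "-1 0 -0.5 0 0;-1 0 -1.5 0 0;-1 0 -2 0 0;-1 0 -2 0 0;-1 -1 -2 0 0;-1 -2 -2 0 0;-1 -3 -2 0 0;-1 -4 -2 0 0"

```text
t: 6.45
tool_pos: [0.4188, -0.1265, 0.1722]
tool_rot: [1.31, 1.139, -1.306]
contact_force: [0.4, -0.4, -0.7]
opening: 0.0854
```

>>> drive_tool:
  commands: "-1 -2 0 -1.5 0;-1 -2 0 -3 0;-1 -2 0 -4 0;-1 -2 0 -5 0;-1 -2 0 -5 0;-1 -2 0 -5 0"

```text
t: 6.95
tool_pos: [0.4467, 0.0763, 0.2522]
tool_rot: [1.311, 1.142, -1.299]
contact_force: [0.4, 0.4, -0.2]
opening: 0.0854
```

```bash
python3 - <<'E'
from h import *
stat()
for n in("top","side"):
    im,d=ctrl.get_image(n)
    a=im[150:280,250:440] if n=="top" else im[110:260,225:425]
    cv2.imwrite(f"pics/{n}5.png",cv2.resize(a,None,fx=4,fy=4,interpolation=cv2.INTER_CUBIC))
E
```

```text
t 6.95 q [ 0.003 -0.395  1.973  0.003  1.558  0.134] tcp st [-0.1622  0.0188  0.2522] w [0.4467 0.0763 0.2522] F [ 0.4  0.4 -0.2] open 0.0854
x [ 0.006  0.003 -1.   ] y [ 0.991 -0.131  0.006] ydir st deg -0.2
```

View pics/top5.png

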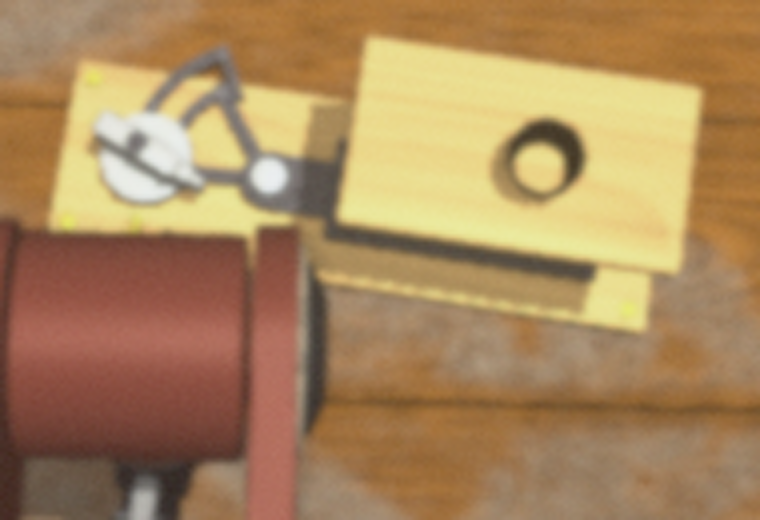

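View pics/side5.png

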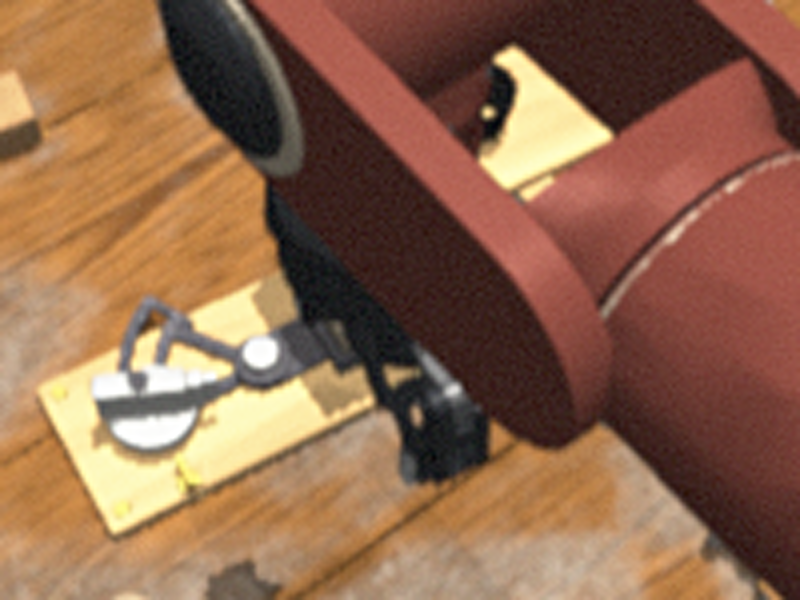

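```bash
python3 - <<'E'
from h import *
for th in(0,.04,.08):
  for r in(.06,.195):
    print(th,r,[((w2px("top",S2W(-r*np.sin(th)-.031*np.cos(th),-r*np.cos(th)+.031*np.sin(th),z))-[250,150])*4+1.5).round(1).tolist() for z in(.018,.035)])
# knob estimate via fit of bar ends
to(S2W(0,.075,.25)); 
im=cv2.imread("pics/top5.png");
g=cv2.cvtColor(im,cv2.COLOR_BGR2GRAY)
for u in(380,430,480,530,570):print(u,g[215:310:4,u].tolist())
im,d=ctrl.get_image("top");a=im[165:215,262:302];cv2.imwrite("pics/knob.png",cv2.resize(a,None,fx=12,fy=12,interpolation=cv2.INTER_CUBIC))
E
```

```text
0 0.06 [[358.7, 249.2], [359.7, 244.5]]
0 0.195 [[579.0, 282.5], [583.1, 278.3]]
0.04 0.06 [[356.0, 252.7], [357.0, 248.0]]
0.04 0.195 [[575.1, 294.7], [579.2, 290.7]]
0.08 0.06 [[353.2, 256.0], [354.2, 251.5]]
0.08 0.195 [[570.7, 306.8], [574.8, 302.9]]
shift units [ 0.05  4.05 -1.46] turn units None
380 [224, 222, 209, 172, 118, 85, 78, 82, 97, 126, 145, 148, 146, 143, 144, 148, 161, 182, 182, 152, 132, 132, 135, 135]
430 [223, 224, 225, 222, 210, 171, 117, 85, 78, 83, 100, 125, 147, 151, 146, 145, 144, 147, 165, 189, 189, 159, 137, 140]
480 [219, 221, 223, 225, 226, 222, 210, 171, 116, 84, 79, 80, 97, 125, 143, 150, 149, 148, 144, 146, 164, 189, 188, 156]
530 [216, 216, 218, 219, 222, 224, 226, 223, 210, 171, 117, 82, 75, 81, 95, 121, 141, 149, 152, 152, 148, 150, 164, 189]
570 [212, 212, 214, 215, 217, 219, 222, 224, 224, 219, 195, 146, 100, 79, 80, 87, 109, 131, 144, 149, 151, 149, 147, 157]
```

View pics/knob.png

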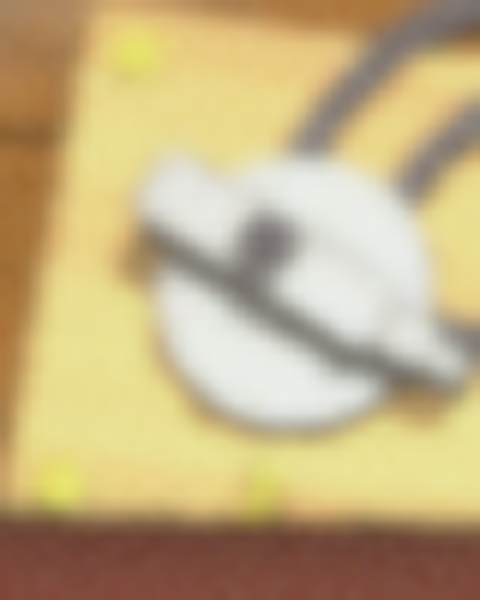

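```bash
python3 - <<'E'
from h import *
f=lambda u,v,z:W2S(px2w("top",262+u/12-.5,165+v/12-.5,z=z))
a=f(458,372,.067);b=f(165,190,.067);print(a,b)
dirn=a-b;print("knob",-(np.degrees(np.arctan2(dirn[1],dirn[0]))%360-180), np.linalg.norm(dirn[:2]))
a=f(160,237,.062);b=f(400,380,.062);dirn=b-a;print("edge",-(np.degrees(np.arctan2(dirn[1],dirn[0]))%360-180))
print("disc ctr",f(295,292,.037))
# dark dot
# target: grip point 4mm off axis away from nose
k=np.radians(-64);nose=np.array([-np.cos(k),-np.sin(k)*-1])
E
```

```text
[-0.01482382  0.03819449  0.067     ] [0.01249629 0.10106343 0.067     ]
knob -66.51233382714008 0.0685484646196618
edge -67.60841166011892
disc ctr [0.00217131 0.07551044 0.037     ]
```

```bash
python3 - <<'E'
from h import *
a=np.radians(-23)+st[2]
stat();to(S2W(.001,.0755,.15),[np.cos(a),np.sin(a)])
E
```

```text
t 7.1 q [-0.003 -0.395  1.975  0.     1.558  0.13 ] tcp st [-0.1625  0.0155  0.2505] w [0.4459 0.073  0.2505] F [ 0.7  0.2 -0. ] open 0.0854
x [ 0.003  0.    -1.   ] y [ 0.991 -0.133  0.003] ydir st deg -0.3
turn opts deg 22.74600951916463 q6 0.13002404949570529
shift units [ 2.52  4.07 -1.52] turn units 4.55
```

>>> drive_tool:
  commands: "-1 0 2 -0.8 2;-1 0 4.07 -1.52 4.55;-1 0 4.07 -1.52 4.55;-1 0 4.07 -1.52 4.55;-1 1.5 4.07 -1.52 4.55;-1 2.5 4.07 -1.52 4.55;-1 2.5 4.07 -1.52 4.55;-1 2.5 4.07 -1.52 4.55"

```text
t: 7.77
tool_pos: [0.6111, 0.1078, 0.1418]
tool_rot: [1.584, 0.912, -1.603]
contact_force: [-0.1, -0.6, -0.9]
opening: 0.0855
```

```bash
python3 - <<'E'
from h import *
a=np.radians(-23)+st[2]
stat();to(S2W(.001,.0755,.043),[np.cos(a),np.sin(a)])
E
```

```text
t 7.77 q [0.055 0.119 1.696 0.    1.339 0.59 ] tcp st [-0.0032  0.0712  0.1418] w [0.6111 0.1078 0.1418] F [-0.1 -0.6 -0.9] open 0.0855
x [-0.012 -0.001 -1.   ] y [ 0.86 -0.51 -0.01] ydir st deg -23.3
turn opts deg -0.3241301250136104 q6 0.5904161376799397
shift units [ 2.47  0.08 -0.16] turn units -0.06
```

>>> drive_tool:
  commands: "-1 0 0.06 -0.1 0;-1 0 0.06 -0.1 0;-1 1 0.06 -0.1 0;-1 1.8 0.06 -0.1 0;-1 2.3 0.06 -0.1 0;-1 2.3 0.06 -0.1 0;-1 2.3 0.06 -0.1 0"

```text
t: 8.35
tool_pos: [0.6194, 0.1117, 0.059]
tool_rot: [1.592, 0.907, -1.589]
contact_force: [-0.3, -0.3, 1.2]
opening: 0.0853
```

```bash
python3 - <<'E'
from h import *
a=np.radians(-23)+st[2]
stat();to(S2W(.001,.0755,.043),[np.cos(a),np.sin(a)])
im,d=ctrl.get_image("side");cv2.imwrite("pics/s6.png",cv2.resize(im[140:260,205:365],None,fx=5,fy=5,interpolation=cv2.INTER_CUBIC))
E
```

```text
t 8.35 q [0.06  0.222 1.73  0.    1.188 0.594] tcp st [0.0046 0.0761 0.059 ] w [0.6194 0.1117 0.059 ] F [-0.3 -0.3  1.2] open 0.0853
x [ 0.002  0.    -1.   ] y [ 0.861 -0.509  0.002] ydir st deg -23.2
turn opts deg -0.22233587035810842 q6 0.5941912548380175
shift units [ 0.4  -0.08  0.05] turn units -0.04
```

View pics/s6.png

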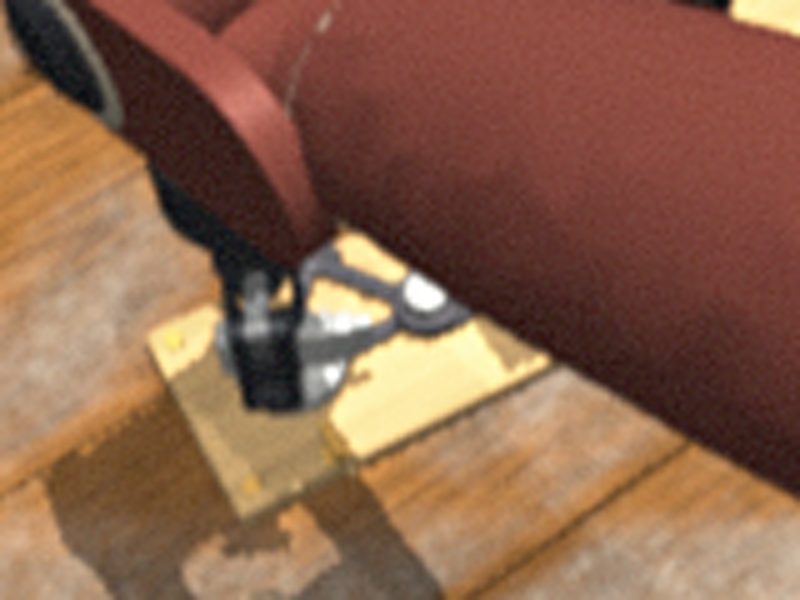

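>>> drive_tool:
  commands: "-1 0.35 -0.07 0.05 0;-1 0.35 -0.07 0.05 0;-1 0.35 -0.07 0.05 0"

```text
t: 8.65
tool_pos: [0.6149, 0.1116, 0.0437]
tool_rot: [1.591, 0.907, -1.59]
contact_force: [0.4, -0.7, 0.8]
opening: 0.0855
```

>>> drive_tool:
  commands: "0.7 0 0 0 0;0.9 0 0 0 0;0.9 0 0 0 0;0.9 0 0 0 0;0.9 0 0 0 0;0.9 0 0 0 0"
  newtons: 25

```text
t: 9.15
tool_pos: [0.6163, 0.1109, 0.0437]
tool_rot: [1.592, 0.905, -1.587]
contact_force: [-0.4, 0.8, -2.0]
opening: 0.0155
```

```bash
python3 - <<'E'
from h import *
stat()
E
```

```text
t 9.15 q [ 0.06   0.234  1.744 -0.002  1.16   0.594] tcp st [0.0016 0.0749 0.0437] w [0.6163 0.1109 0.0437] F [-0.4  0.8 -2. ] open 0.0155
x [ 0.003 -0.002 -1.   ] y [ 0.861 -0.509  0.004] ydir st deg -23.2
```

>>> drive_tool:
  commands: "0.9 0 0 0 1;0.9 0 0 0 2;0.9 0 0 0 3;0.9 0 0 0 4;0.9 0 0 0 5;0.9 0 0 0 6;0.9 0 0 0 7;0.9 0 0 0 7"

```text
t: 9.82
tool_pos: [0.6155, 0.1118, 0.0437]
tool_rot: [1.988, 0.429, -1.986]
contact_force: [0.3, 0.2, 0.5]
opening: 0.0153
```

```bash
python3 - <<'E'
from h import *
stat()
a=np.radians(-90)+st[2];to(S2W(0,.075,.0437),[np.cos(a),np.sin(a)])
E
```

```text
t 9.82 q [0.061 0.234 1.744 0.    1.162 1.207] tcp st [0.0007 0.0757 0.0437] w [0.6155 0.1118 0.0437] F [0.3 0.2 0.5] open 0.0153
x [ 0.001  0.    -1.   ] y [ 0.412 -0.911  0.   ] ydir st deg -58.3
turn opts deg 31.695829510311967 q6 1.2065607567597842
shift units [0.   0.   0.02] turn units 6.34
```

>>> drive_tool:
  commands: "0.9 0 0 0 1;0.9 0 0 0 2;0.9 0 0 0 3;0.9 0 0 0 4;0.9 0 0 0 5;0.9 0 0 0 6;0.9 0 0 0 6.4;0.9 0 0 0 6.4"

```text
t: 10.48
tool_pos: [0.6154, 0.1127, 0.0438]
tool_rot: [-2.154, 0.139, 2.152]
contact_force: [1.7, 4.2, 1.0]
opening: 0.0153
```

>>> drive_tool:
  commands: "0.9 0 0 0 0;0.9 0 0 0 0;0.9 0 0 0 0"

```text
t: 10.73
tool_pos: [0.6154, 0.1127, 0.0437]
tool_rot: [-2.154, 0.138, 2.152]
contact_force: [0.8, 6.0, 0.8]
opening: 0.0153
```

```bash
python3 - <<'E'
from h import *
stat()
im,d=ctrl.get_image("side");cv2.imwrite("pics/s7.png",cv2.resize(im[140:260,205:365],None,fx=5,fy=5,interpolation=cv2.INTER_CUBIC))
E
```

```text
t 10.73 q [0.061 0.234 1.745 0.002 1.162 1.761] tcp st [0.0005 0.0766 0.0437] w [0.6154 0.1127 0.0437] F [0.8 6.  0.8] open 0.0153
x [ 0.001  0.002 -1.   ] y [-0.13  -0.992 -0.002] ydir st deg -90.1
```

View pics/s7.png

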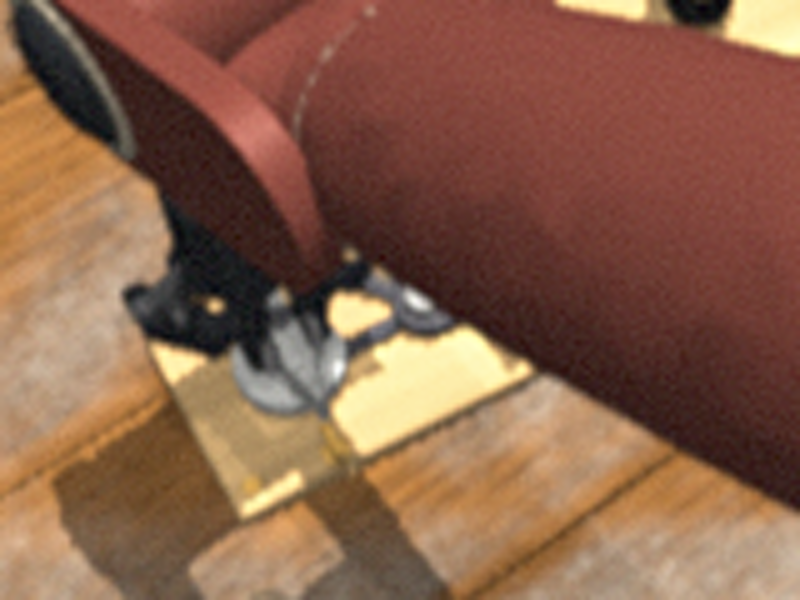

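>>> drive_tool:
  commands: "0.9 0 -0.04 0 0;0.9 0 -0.04 0 0;0 0 -0.04 0 0;-1 0 -0.04 0 0;-1 0 -0.04 0 0;-1 0 -0.04 0 0;-1 0 -0.04 0 0;-1 0 -0.04 0 0"

```text
t: 11.45
tool_pos: [0.6151, 0.1131, 0.0431]
tool_rot: [-2.153, 0.143, 2.153]
contact_force: [0.3, -0.7, 0.9]
opening: 0.0851
```

>>> drive_tool:
  commands: "-1 0 0 0 0;-1 0 0 0 0;-1 -1 0 0 0;-1 -2 0 0 0;-1 -3 0 0 0;-1 -4 0 0 0;-1 -5 0 0 0;-1 -5 0 0 0"

```text
t: 12.12
tool_pos: [0.6196, 0.1135, 0.2552]
tool_rot: [-2.171, 0.14, 2.133]
contact_force: [0.9, 0.0, 1.9]
opening: 0.0853
```

```bash
python3 - <<'E'
from h import *
stat();to(S2W(-.2,.25,.25))
E
```

```text
t 12.12 q [ 0.063  0.04   1.587 -0.     1.498  1.766] tcp st [0.0045 0.0779 0.2552] w [0.6196 0.1135 0.2552] F [0.9 0.  1.9] open 0.0853
x [ 0.018  0.001 -1.   ] y [-0.132 -0.991 -0.003] ydir st deg -90.2
shift units [ 0.06 -4.28  5.13] turn units None
```

>>> drive_tool:
  commands: "-1 0 -4.2 5 0;-1 0 -4.2 5 0;-1 0 -4.2 5 0;-1 0 -4.2 5 0;-1 0 -4.2 5 0;-1 0 -4.2 5 0;-1 0 -4.2 5 0;-1 0 -4.2 5 0"

```text
t: 12.78
tool_pos: [0.4371, 0.3081, 0.2433]
tool_rot: [-2.155, 0.137, 2.155]
contact_force: [0.0, -0.7, -0.1]
opening: 0.0853
```

```bash
python3 - <<'E'
from h import *
stat()
im,d=ctrl.get_image("top");cv2.imwrite("pics/top8.png",cv2.resize(im[150:280,250:440],None,fx=4,fy=4,interpolation=cv2.INTER_CUBIC))
im,d=ctrl.get_image("side");cv2.imwrite("pics/side8.png",im)
print((w2px("top",S2W(0,.075,.037))-[250,150])*4,(w2px("top",S2W(-.042,.075,.067))-[250,150])*4)
E
```

```text
t 12.78 q [ 0.474 -0.172  1.808  0.     1.505  2.173] tcp st [-0.2014  0.2475  0.2433] w [0.4371 0.3081 0.2433] F [ 0.  -0.7 -0.1] open 0.0853
x [ 0.  0. -1.] y [-0.127 -0.992 -0.   ] ydir st deg -89.9
[144.57265918 158.93354804] [129.12779798 217.65148437]
```

View pics/top8.png

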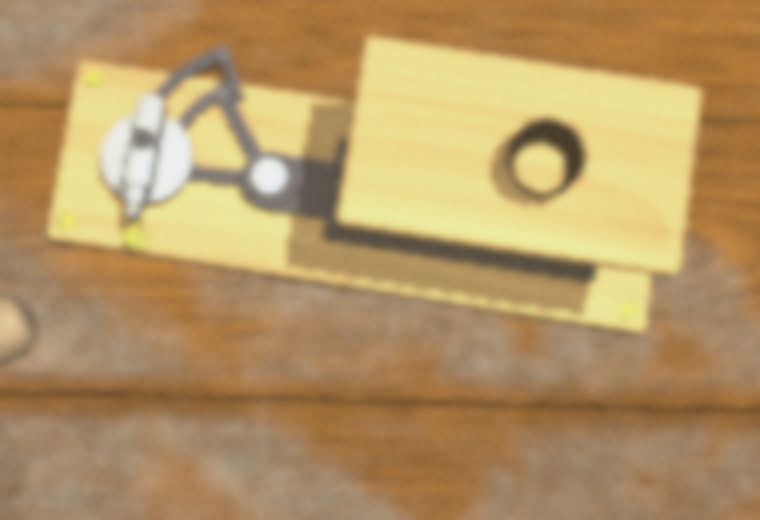

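View pics/side8.png

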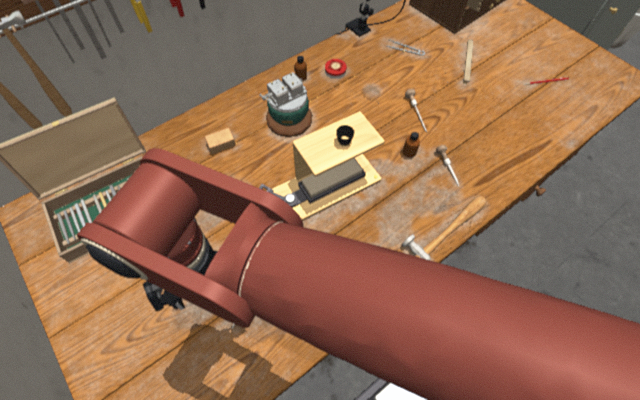

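The top view shows the nose tip at (131,214), pointing at the tongue at (133,235). The arm's front edge is unchanged at home, and the loupe is unmoved at (545,160).

```bash
python3 -c "
from station import ctrl
print(ctrl.finish_job())"
```

```text
the job is handed in; nothing more can be done
None
```

The stone is home against its stop, the clamp knob's nose points at the brass tongue, and the job is handed in, at about 13 s of the 58 s allowed. No verdict was reported, so the results below rest on my own measurements.

- **Stone:** The drive can't lean the gripper, so I kept it upright and opened it. I pushed the arm home with the back of the front finger, which kept the gripper body in front of the shelf. The push ended at about 9 N. The force alone didn't tell me whether the last contact was the stop or the shelf edge. The picture taken after backing off puts the arm at about 0.005 rad, against the limit of 0.04.
- **Knob:** It started at about −67° (−1.17 rad). I gripped the wing bar across its width and turned it 67° clockwise. In the last top view the bar lies within about 0.02 rad of the index direction, against the limit of 0.15.
- **Bystanders and robot:** In the last pictures the loupe and bottle are where they were. Only the end of the graver's handle was in view (in the top picture), and it is unchanged. The gripper is open and clear of everything, at about 0.24 m height, with contact force near zero.

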